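Draw the V piece's tray out of the drying rack

TASK

The V-shaped white piece in the drying rack is next for the brush: hook a fingertip behind the front lip of the tray it lies on and draw that tray straight out to its stop, and push the other two trays, which were left standing out a little, fully home. The coats are wet, so do not touch the three pieces in the trays; they stay lying on their own trays. Do not pinch or lift anything, and leave everything else on the bench where it is.

Things in the scene. Friction and masses are not known exactly. Their poses are not given: they have to be found in the camera images.
- rack: low wooden bench drying rack with three trays side by side, 506 wide, 324 deep, 120 high, fixed to the bench. Origin: middle of its front plane, at bench height; x points into the rack, away from the robot (the trays slide along it), y to the left along the front, z up. The trays lie on runners in the three bays, 162 mm apart; below them is a fixed lower tier with lengths of wood. The rack's posts rise to 120 mm above the bench
- tray_left (a joint): how far the left (+y side) tray is drawn out, m: 0 = fully home, its facing against the posts, the outer face 8 mm in front of the rack's front plane; 0.150 = out at its stop. It slides level and straight on wooden runners and stays where it is left; sliding it takes about 2.5 to 3.5 N. Open tray: floor 132 wide, 292 deep, its upper face 81 above the bench, edging 12 high, first 45 mm behind the lip free
- tray_left_lip (a point): inner half of the left (+y side) tray's front lip, the face that a fingertip hooks behind (solid tray_left_c0 in the rules): 132 wide, 7 thick, standing 31 above the tray's floor. The point: middle of its inner face (the face towards the tray's inside), at the top edge, 112 mm above the bench; moves with the tray; x points into the rack, y left, z up
- tray_left_front (a point): plain wooden facing board on the outside of the left (+y side) tray's front lip (solid tray_left_c1 in the rules): 150 wide, 44 high, 8 thick (with the inner half the lip is 15 thick). The point: middle of its outer face (towards the robot), at the top edge, 112 mm above the bench; moves with the tray; x points into the rack, y left, z up
- tray_middle (a joint): how far the middle tray is drawn out, m: 0 = fully home, its facing against the posts, the outer face 8 mm in front of the rack's front plane; 0.150 = out at its stop. It slides level and straight on wooden runners and stays where it is left; sliding it takes about 2.5 to 3.5 N. Open tray: floor 132 wide, 292 deep, its upper face 81 above the bench, edging 12 high, first 45 mm behind the lip free
- tray_middle_lip (a point): inner half of the middle tray's front lip, the face that a fingertip hooks behind (solid tray_middle_c0 in the rules): 132 wide, 7 thick, standing 31 above the tray's floor. The point: middle of its inner face (the face towards the tray's inside), at the top edge, 112 mm above the bench; moves with the tray; x points into the rack, y left, z up
- tray_middle_front (a point): plain wooden facing board on the outside of the middle tray's front lip (solid tray_middle_c1 in the rules): 150 wide, 44 high, 8 thick (with the inner half the lip is 15 thick). The point: middle of its outer face (towards the robot), at the top edge, 112 mm above the bench; moves with the tray; x points into the rack, y left, z up
- tray_right (a joint): how far the right (-y side) tray is drawn out, m: 0 = fully home, its facing against the posts, the outer face 8 mm in front of the rack's front plane; 0.150 = out at its stop. It slides level and straight on wooden runners and stays where it is left; sliding it takes about 2.5 to 3.5 N. Open tray: floor 132 wide, 292 deep, its upper face 81 above the bench, edging 12 high, first 45 mm behind the lip free
- tray_right_lip (a point): inner half of the right (-y side) tray's front lip, the face that a fingertip hooks behind (solid tray_right_c0 in the rules): 132 wide, 7 thick, standing 31 above the tray's floor. The point: middle of its inner face (the face towards the tray's inside), at the top edge, 112 mm above the bench; moves with the tray; x points into the rack, y left, z up
- tray_right_front (a point): plain wooden facing board on the outside of the right (-y side) tray's front lip (solid tray_right_c1 in the rules): 150 wide, 44 high, 8 thick (with the inner half the lip is 15 thick). The point: middle of its outer face (towards the robot), at the top edge, 112 mm above the bench; moves with the tray; x points into the rack, y left, z up
- elbow: the angled piece: white-primed fluted moulding bent like a wide V, two arms of 74 mm meeting at about 124 degrees, 28 thick, about 145 x 63 overall, bored ends; lies flat in one of the trays. Origin: middle of its underside; z up, its two arms spread along its x
- straight: white-primed straight length of the same moulding, 150 x 28 x 28, lies in another tray. Origin: middle of its underside, x along it
- round_frame: white-primed small round frame, outside diameter 90, hole 58, 20 high, lies in the third tray. Origin: middle of its underside
- bowl: white bowl, 220 across, 95 high, on the bench. Origin: middle of its foot
- brush: flat primer brush lying on the bench, about 230 x 50 x 15. Origin: near its middle, underneath; x towards the bristles
- jar: glass jar with a lid, 68 across, 90 high, standing on the bench. Origin: middle of its base
- steel_bar: dark rusty steel bar, 300 x 36 x 24, on the bench left of the rack. Origin: middle of its underside, x along it
- sanding_block: cork sanding block, 100 x 60 x 28, on the bench in front of the rack. Origin: middle of its underside, x along it
- raw_elbow: bare wooden V-shaped piece like the primed one, 28 high, lying on the bench in front of the rack (not in a tray; not part of the job). Origin: middle of its underside
- strip_long: thin white wooden strip, 240 x 12 x 8, on the bench in front of the rack. Origin: middle of its underside, x along it
- strip_short: thin white wooden strip, 200 x 12 x 8, beside the long one. Origin: middle of its underside, x along it
Not all that is in view belongs to the job. What is shaped like the elbow but pink is not meant.

How it is judged:
On the way:
1. the V piece's tray is being drawn out by a finger pulling on the inner side of its lip (((x of elbow in the frame of tray_left_lip between 0.03 and 0.27 m and y of elbow in the frame of tray_left_lip between -0.062 and 0.062 m and z of elbow in the frame of tray_left_lip between -0.036 and -0.024 m and value of joint tray_left above 0.08 m and contact force between the fingers and tray_left_c0 above 0.3 N) or (x of elbow in the frame of tray_middle_lip between 0.03 and 0.27 m and y of elbow in the frame of tray_middle_lip between -0.062 and 0.062 m and z of elbow in the frame of tray_middle_lip between -0.036 and -0.024 m and value of joint tray_middle above 0.08 m and contact force between the fingers and tray_middle_c0 above 0.3 N) or (x of elbow in the frame of tray_right_lip between 0.03 and 0.27 m and y of elbow in the frame of tray_right_lip between -0.062 and 0.062 m and z of elbow in the frame of tray_right_lip between -0.036 and -0.024 m and value of joint tray_right above 0.08 m and contact force between the fingers and tray_right_c0 above 0.3 N))), for 0.05 s.
At the end, for the whole second after the job is handed in: the tray with the V-shaped piece is out at its stop (within 8 mm), the other two trays are fully home (within 6 mm), and the three pieces lie at rest, each on its own tray (((x of elbow in the frame of tray_left_lip between 0.03 and 0.27 m and y of elbow in the frame of tray_left_lip between -0.062 and 0.062 m and z of elbow in the frame of tray_left_lip between -0.036 and -0.024 m and value of joint tray_left above 0.142 m and value of joint each of tray_middle, tray_right below 0.006 m) or (x of elbow in the frame of tray_middle_lip between 0.03 and 0.27 m and y of elbow in the frame of tray_middle_lip between -0.062 and 0.062 m and z of elbow in the frame of tray_middle_lip between -0.036 and -0.024 m and value of joint tray_middle above 0.142 m and value of joint each of tray_left, tray_right below 0.006 m) or (x of elbow in the frame of tray_right_lip between 0.03 and 0.27 m and y of elbow in the frame of tray_right_lip between -0.062 and 0.062 m and z of elbow in the frame of tray_right_lip between -0.036 and -0.024 m and value of joint tray_right above 0.142 m and value of joint each of tray_left, tray_middle below 0.006 m)) and ((x of straight in the frame of tray_left_lip between 0.03 and 0.27 m and y of straight in the frame of tray_left_lip between -0.062 and 0.062 m and z of straight in the frame of tray_left_lip between -0.036 and -0.024 m and value of joint tray_left below 0.006 m) or (x of straight in the frame of tray_middle_lip between 0.03 and 0.27 m and y of straight in the frame of tray_middle_lip between -0.062 and 0.062 m and z of straight in the frame of tray_middle_lip between -0.036 and -0.024 m and value of joint tray_middle below 0.006 m) or (x of straight in the frame of tray_right_lip between 0.03 and 0.27 m and y of straight in the frame of tray_right_lip between -0.062 and 0.062 m and z of straight in the frame of tray_right_lip between -0.036 and -0.024 m and value of joint tray_right below 0.006 m)) and ((x of round_frame in the frame of tray_left_lip between 0.03 and 0.27 m and y of round_frame in the frame of tray_left_lip between -0.062 and 0.062 m and z of round_frame in the frame of tray_left_lip between -0.036 and -0.024 m and value of joint tray_left below 0.006 m) or (x of round_frame in the frame of tray_middle_lip between 0.03 and 0.27 m and y of round_frame in the frame of tray_middle_lip between -0.062 and 0.062 m and z of round_frame in the frame of tray_middle_lip between -0.036 and -0.024 m and value of joint tray_middle below 0.006 m) or (x of round_frame in the frame of tray_right_lip between 0.03 and 0.27 m and y of round_frame in the frame of tray_right_lip between -0.062 and 0.062 m and z of round_frame in the frame of tray_right_lip between -0.036 and -0.024 m and value of joint tray_right below 0.006 m)) and linear speed of each of elbow, straight, round_frame below 0.02 m/s); the robot touches nothing.
It fails at once if a wet piece in a tray is touched (contact force between any of the fingers, the arm and elbow above 0.3 N or contact force between any of the fingers, the arm and straight above 0.3 N or contact force between any of the fingers, the arm and round_frame above 0.3 N).
It fails at once if a tray's lip is pinched between the fingers ((contact force between the fingers and tray_left_c0 above 1 N and contact force between the fingers and tray_left_c1 above 1 N) or (contact force between the fingers and tray_middle_c0 above 1 N and contact force between the fingers and tray_middle_c1 above 1 N) or (contact force between the fingers and tray_right_c0 above 1 N and contact force between the fingers and tray_right_c1 above 1 N)).
It fails at once if something else on the bench is lifted or moved by more than 25 mm (distance of any of bowl, brush, jar, steel_bar, sanding_block, raw_elbow, strip_long, strip_short from where it was at the start of the episode above 0.025 m).
It also fails if it takes over 54 s, if anything falls off the work surface, if the arm or the gripper's body presses on something with over 40 N, if the wrist force passes 120 N, or if a joint passes its speed limit or range.

ROBOT

A 6-joint arm with a two-finger parallel gripper is mounted at the origin on the work surface. World frame = base frame: x ahead of the robot, y to its left, z up, the work surface at z = 0. Lengths are in m, angles in rad, forces in N, time in s.
With the tool pointing down it reaches from about 0.375 to 0.925 m from the base axis. Payload 5.7 kg.
Tool frame: the origin (TCP) lies between the finger pads; the fingertips stand 22 mm ahead of it and the grasp point (between the pads) lies 3 mm ahead of it; y points along the fingers, x is the direction in which the jaws open and shut, and the axes are right-handed (so a half turn about y gives the same grasp; the last joint's range is limited). The gripper opens to 85 mm and grips with 20 to 120 N. Pads are 22 mm wide; open, the fingers measure 114 mm over their backs; the gripper's body (76 mm by 85 mm) begins 54 mm behind the grasp point. The pads swing forward as they close: fully open they stand 13 mm farther back than shut.
Start: joints at [1.179, 0.359, 1.51, -0, 1.272, -0.115], TCP at [0.164, 0.577, 0.253] pointing down, gripper open.
Joint ranges: [-2.97, 2.97], [-1.01, 2.36], [0.21, 2.38], [-0.96, 4.11], [0.2, 2.71], [-2.98, 2.98]. Speed limits (rad/s): [2.39, 2.39, 3.14, 3.14, 3.14, 3.14].

INTERFACE

Orientations are given as a 3x3 rotation matrix whose columns are the frame's x, y, z axes.
In Python, from cell import ctrl, vision, workorder gives the robot as it stands.
- The arm moves only by the tool carry_out, never from a script. Its argument "series" is one flat list of numbers, 4 for each row, row after row: the shift along the world's x, y, z in m, then the turn about the world's z in degrees. In form: [dx, dy, dz, yaw, dx, dy, dz, yaw, ...]. A call has 1 to 8 rows; each row is the pose to reach, as a shift and turn from the pose commanded when the call began; what a row does not reach only later rows make up. A row lasts 1/10 s, in which the tool goes at most 50 mm and 8.59 degrees, less where a joint would pass 70% of its speed; a pose out of reach is approached as far as the arm can. A call with a gripper value outside its range is refused whole. "fingers" is the opening, from 0 (shut) to 1 (fully open), set as the call begins (left out, the last holds). The fingers move at their own pace and stop on an object; "newtons" is the grip in N (left out, the last holds). Time passes only in rows, so rows that repeat a pose let the fingers close. It gives the time, the measured TCP pose, the force and the opening at its end, in the units of the state.
- ctrl.read_state(): the state, without advancing time (a new reading comes with each control period).
- vision.read_camera(name): name is "side" or "top"; returns the picture (400x640x3 uint8, red, green, blue); there is no depth.
- vision.get_calibration(name): a dict with "mtx" (3x3 intrinsics, pixels), "origin" and "attitude" of the camera in the world. Camera axes: x right, y up, looking along -z (the intrinsics and any distortion apply to the point x, -y, -z); pixel columns grow to the right and rows downward; lengths in m; the calibration is good to about 2 mm. A picture is of the moment at which its call begins. get_calibration takes no time and is no camera call.
- workorder.finish_job(): hands the job in, once; it reports no verdict.
The state is a dict: "time": time; "qpos": joint angles; "qd": joint speeds; "tau": joint torques, N m; "position": TCP position; "eef_rot": TCP orientation; "force": force on the tool from outside, world axes, zero at the start; "moment": the same for the moment, N m; "finger_gap": opening from 0.0 (shut) to 1.0 (fully open).
Only numpy, scipy, OpenCV 4.12 (cv2) and the standard library are available. Lean on these libraries where they do the work, as an engineer would, in place of code of your own. Each camera call takes 0.05 s, during which the arm holds its last target. There are 200 camera calls.

## Working session

There is one attempt and no reset: what is moved stays moved. The work goes in short steps, Python scripts to look and compute and a tool call to move; the robot and the scene stay as the last step left them, time stands still between calls to the robot, and variables do not carry over. Pictures are saved under pics/ and viewed, about 8 in all and at most 12, crops included, and the job is handed in when it is done.

Besides the shell and the picture viewer there is one more tool, called after ">>>" by a JSON object that holds its "fn" and its "kwargs". carry_out: Moves the arm, as the interface text tells. Its arguments: {"type":"object","properties":{"series":{"type":"array","items":{"type":"number"}},"fingers":{"type":"number"},"newtons":{"type":"number"}},"required":["series"]}

```bash
mkdir -p pics; python3 - <<'E'
from cell import ctrl, vision
import cv2
for n in("top","side"):
    im=vision.read_camera(n); cv2.imwrite(f"pics/{n}0.png",im[:,:,::-1]); c=vision.get_calibration(n); print(n,c)
s=ctrl.read_state(); print(s["time"],s["position"],s["eef_rot"],s["finger_gap"])
E
```

```text
top {'mtx': array([[419.47775747,   0.        , 323.81775008],
       [  0.        , 419.47775747, 196.32482529],
       [  0.        ,   0.        ,   1.        ]]), 'origin': array([ 0.31638094, -0.01088224,  1.68919698]), 'attitude': array([[ 2.94238310e-02,  9.86801485e-01, -1.59239028e-01],
       [-9.99557956e-01,  2.97264178e-02, -4.81986997e-04],
       [ 4.25798038e-03,  1.59182819e-01,  9.87239940e-01]])}
side {'mtx': array([[457.43718588,   0.        , 318.67569925],
       [  0.        , 457.43718588, 201.96834302],
       [  0.        ,   0.        ,   1.        ]]), 'origin': array([ 0.24705293, -0.86343019,  1.07655983]), 'attitude': array([[ 0.93520018,  0.25215988, -0.24862829],
       [-0.35397447,  0.68575332, -0.63595948],
       [ 0.01013421,  0.68275748,  0.73057479]])}
0.1 [0.16374963 0.57661148 0.25252705] [[ 2.73302522e-01 -6.70535970e-04 -9.61927898e-01]
 [ 9.61926628e-01 -1.57779255e-03  2.73303261e-01]
 [-1.70098234e-03 -9.99998530e-01  2.13791721e-04]] 0.9971029306609824
```

View pics/top0.png

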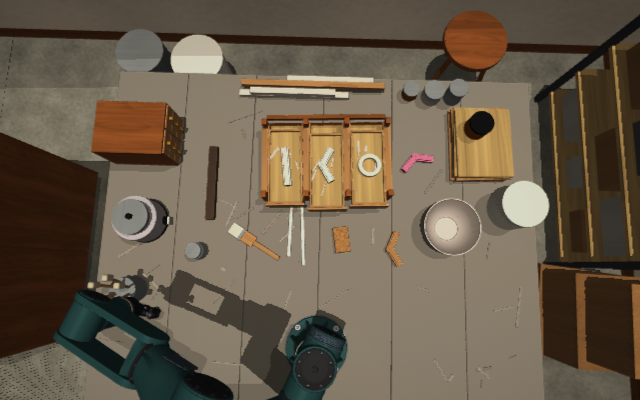

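View pics/side0.png

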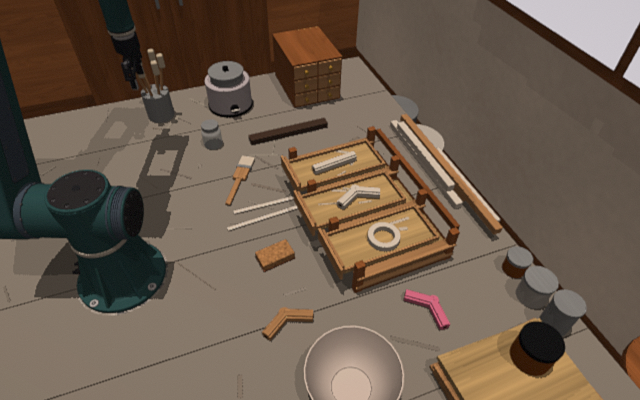

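The top view shows the V piece in the middle tray at about (323,165). The straight piece is in the left tray and the ring in the right. The strips, cork block and raw elbow lie in front of the rack. Next I'll zoom in to find the lips.

```bash
python3 - <<'E'
import cv2
a=cv2.imread("pics/top0.png")[100:220,250:405]; cv2.imwrite("pics/topc.png",cv2.resize(a,None,fx=5,fy=5,interpolation=cv2.INTER_CUBIC))
a=cv2.imread("pics/side0.png")[120:295,270:470]; cv2.imwrite("pics/sidec.png",cv2.resize(a,None,fx=3.4,fy=3.4,interpolation=cv2.INTER_CUBIC))
E
```

```text
(no output)
```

View pics/topc.png

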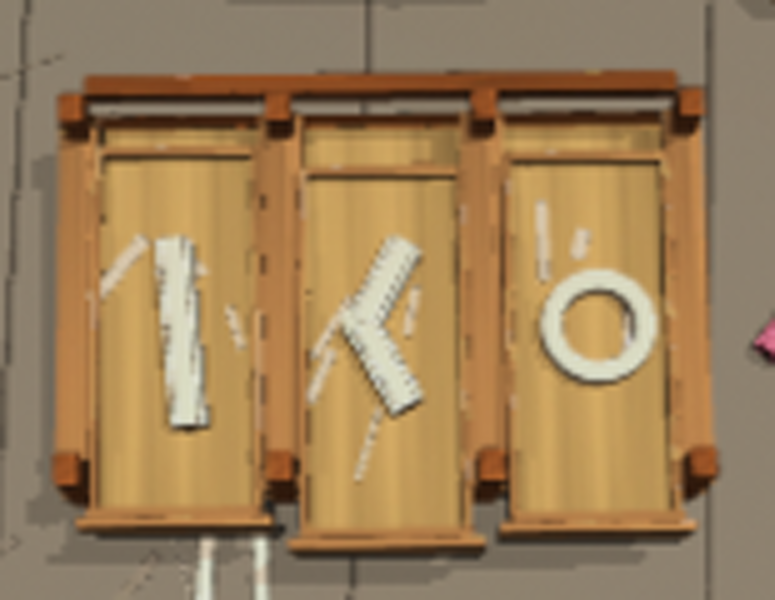

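View pics/sidec.png

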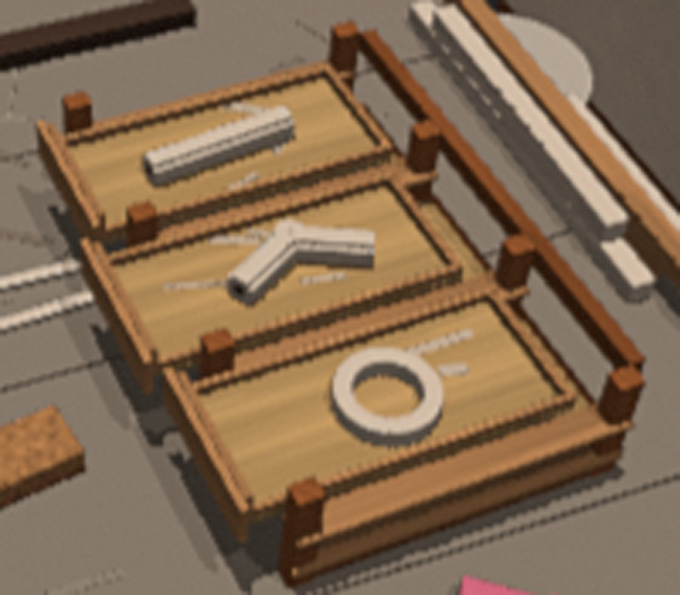

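Both crops show the lips clearly. In the top crop the facing ends are at (77,521)-(272,519), (288,545)-(485,543) and (498,528)-(695,524). In the side crop they are at (40,123)-(100,232), (83,242)-(150,365) and (168,370)-(245,513). I'll triangulate these, and also the post tops, the lip edges and the bench objects.

```bash
cat > h.py <<'E'
import numpy as np
from cell import vision
C={n:vision.get_calibration(n) for n in("top","side")}
def ray(n,u,v):
    c=C[n];d=np.linalg.inv(c["mtx"])@[u,v,1];d=c["attitude"]@(d*[1,-1,-1]);return c["origin"],d/np.linalg.norm(d)
def plane(n,u,v,z):
    o,d=ray(n,u,v);return o+d*(z-o[2])/d[2]
def tri(a,b):
    o1,d1=ray("top",*a);o2,d2=ray("side",*b)
    s,t=np.linalg.lstsq(np.c_[d1,-d2],o2-o1,rcond=None)[0]
    p,q=o1+s*d1,o2+t*d2;return (p+q)/2,np.linalg.norm(p-q)
def proj(n,p):
    c=C[n];q=c["attitude"].T@(np.array(p)-c["origin"]);q=c["mtx"]@(q*[1,-1,-1]);return q[:2]/q[2]
T=lambda x,y:((x+.5)/5-.5+250,(y+.5)/5-.5+100)
S=lambda x,y:((x+.5)/3.4-.5+270,(y+.5)/3.4-.5+120)
E
python3 - <<'E'
from h import *
import cv2
np.set_printoptions(precision=4,suppress=True)
for k,a,b in [("Ll",(77,523),(40,123)),("Lr",(272,521),(97,230)),("Ml",(288,546),(83,242)),("Mr",(485,544),(149,362)),("Rl",(498,530),(168,370)),("Rr",(695,527),(243,510)),
 ("postL",(68,467),(78,103)),("postLM",(280,465),(141,213)),("postMR",(492,463),(216,344)),("postR",(703,462),(307,492)),("bpostL",(72,104),(344,32)),("bpostR",(690,101),(625,380))]:
    p,e=tri(T(*a),S(*b));print(k,p,"res",round(e,4),"top@z",plane("top",*T(*a),.12 if "post" in k else .112))
im=cv2.imread("pics/top0.png")
for u in (285,328,369): print(u,[tuple(int(x) for x in im[v,u]) for v in range(198,213)])
E
```

```text
Ll [0.536  0.2129 0.105 ] res 0.0025 top@z [0.5338 0.2121 0.112 ]
Lr [0.5422 0.0647 0.0998] res 0.0014 top@z [0.5398 0.0643 0.112 ]
Ml [0.5238 0.0515 0.1035] res 0.0034 top@z [0.521  0.0514 0.112 ]
Mr [ 0.5297 -0.0985  0.1054] res 0.0037 top@z [ 0.527  -0.0978  0.112 ]
Rl [ 0.5419 -0.1086  0.1013] res 0.0048 top@z [ 0.538  -0.1075  0.112 ]
Rr [ 0.5469 -0.2585  0.1045] res 0.002 top@z [ 0.5448 -0.2571  0.112 ]
postL [0.5774 0.2212 0.1111] res 0.0011 top@z [0.5753 0.22   0.12  ]
postLM [0.5829 0.0598 0.112 ] res 0.0004 top@z [0.5817 0.0594 0.12  ]
postMR [ 0.5896 -0.102   0.1083] res 0.0011 top@z [ 0.5881 -0.1014  0.12  ]
postR [ 0.5967 -0.2636  0.1099] res 0.0024 top@z [ 0.5937 -0.2616  0.12  ]
bpostL [0.8641 0.2337 0.1107] res 0.0029 top@z [0.8623 0.2319 0.12  ]
bpostR [ 0.8838 -0.252   0.109 ] res 0.0004 top@z [ 0.8797 -0.2503  0.12  ]
285 [(91, 157, 197), (91, 157, 197), (89, 155, 194), (80, 139, 186), (74, 129, 181), (81, 140, 189), (72, 127, 181), (27, 47, 69), (26, 41, 57), (50, 58, 63), (86, 100, 109), (93, 108, 119), (91, 106, 116), (83, 96, 106), (98, 115, 126)]
328 [(98, 167, 207), (97, 166, 207), (96, 165, 206), (96, 165, 204), (95, 165, 205), (95, 164, 203), (94, 161, 202), (86, 149, 194), (72, 125, 178), (70, 121, 173), (77, 130, 185), (43, 73, 107), (26, 41, 57), (49, 57, 63), (91, 106, 116)]
369 [(96, 163, 204), (94, 162, 202), (94, 162, 201), (92, 158, 199), (81, 140, 190), (73, 126, 181), (77, 132, 182), (72, 127, 181), (28, 46, 67), (28, 41, 54), (49, 57, 63), (90, 105, 116), (91, 106, 116), (91, 106, 117), (94, 111, 121)]
```

The post line puts the rack's yaw at about 2.2°. The triangulated heights, 0.100–0.105 for the lips and 0.110 for the posts, are all about 8 mm low against 0.112 and 0.120. That is a steady calibration bias, so I'll keep some height margin. The outer faces are at about left (0.537,0.138), middle (0.524,-0.023) and right (0.541,-0.182). The V piece is in the middle tray. First I'll shut the fingers and move in front of the left tray.

>>> {"fn": "carry_out", "kwargs": {"series": [0.333,-0.441,0,18,0.333,-0.441,0,18,0.333,-0.441,0,18,0.333,-0.441,0,18,0.333,-0.441,0,18,0.333,-0.441,0,18,0.333,-0.441,0,18,0.333,-0.441,0,18], "fingers": 0, "newtons": 20}}

```text
time: 0.9
position: [0.4034, 0.2592, 0.2532]
eef_rot: [[-0.037, -0.0, -0.999], [0.999, -0.0, -0.037], [-0.0, -1.0, 0.0]]
force: [0.3, 0.7, -0.1]
finger_gap: 0.003
```

>>> {"fn": "carry_out", "kwargs": {"series": [0.09,-0.121,0,0,0.09,-0.121,0,0,0.09,-0.121,-0.02,0,0.09,-0.121,-0.06,0,0.09,-0.121,-0.1,0,0.09,-0.121,-0.14,0,0.09,-0.121,-0.14,0,0.09,-0.121,-0.14,0]}}

```text
time: 1.7
position: [0.4922, 0.14, 0.1132]
eef_rot: [[-0.037, -0.002, -0.999], [0.999, -0.0, -0.037], [-0.0, -1.0, 0.002]]
force: [-0.4, -1.1, 0.9]
finger_gap: 0.0
```

```bash
python3 - <<'E'
from h import *
from cell import ctrl
import cv2
print({k:ctrl.read_state()[k] for k in("time","position","force")})
t=vision.read_camera("top")[90:230,240:410,::-1];s=vision.read_camera("side")[110:290,240:470,::-1]
a=cv2.resize(t,(728,600)) if 0 else cv2.resize(t,None,fx=2.3,fy=2.3,interpolation=2);b=cv2.resize(s,None,fx=1.7,fy=1.7,interpolation=2)
o=np.zeros((330,a.shape[1]+b.shape[1],3),np.uint8);o[:a.shape[0],:a.shape[1]]=a;o[:b.shape[0],a.shape[1]:]=b;print(o.shape)
cv2.imwrite("pics/p1.png",o)
E
```

```text
{'time': 1.7, 'position': array([0.49218024, 0.14001522, 0.11319304]), 'force': array([-0.35351758, -1.08315782,  0.89569314])}
(330, 782, 3)
```

View pics/p1.png

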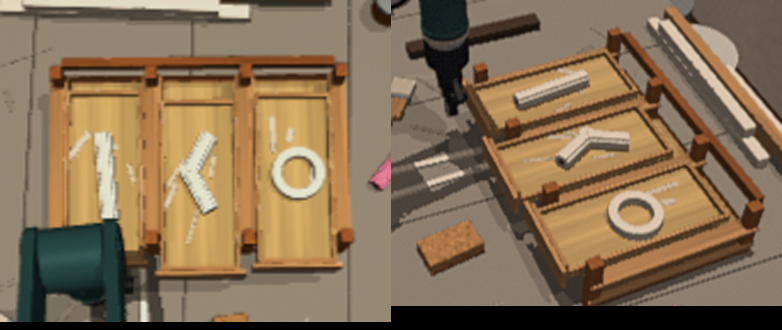

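The side view shows the fingertip just in front of the left facing, at mosaic (453,112). Now I'll push along the rack's x axis.

>>> {"fn": "carry_out", "kwargs": {"series": [0.01,0.0004,0,0,0.02,0.0008,0,0,0.028,0.001,0,0,0.034,0.0013,0,0,0.04,0.0015,0,0,0.044,0.0017,0,0,0.048,0.0018,0,0,0.048,0.0018,0,0]}}

```text
time: 2.6
position: [0.5414, 0.1419, 0.1131]
eef_rot: [[-0.037, 0.001, -0.999], [0.999, -0.0, -0.037], [-0.0, -1.0, -0.001]]
force: [-0.7, 1.2, -0.3]
finger_gap: -0.0
```

>>> {"fn": "carry_out", "kwargs": {"series": [0.003,0,0,0,0.006,0,0,0,0.006,0,0,0]}}

```text
time: 2.9
position: [0.5471, 0.1419, 0.1132]
eef_rot: [[-0.037, 0.0, -0.999], [0.999, -0.0, -0.037], [-0.0, -1.0, -0.0]]
force: [-1.7, 1.1, -0.9]
finger_gap: 0.005
```

>>> {"fn": "carry_out", "kwargs": {"series": [0.003,0,0,0,0.006,0,0,0,0.006,0,0,0]}}

```text
time: 3.2
position: [0.5475, 0.1417, 0.1126]
eef_rot: [[-0.037, -0.01, -0.999], [0.999, -0.001, -0.037], [-0.0, -1.0, 0.01]]
force: [-14.2, 0.9, 10.2]
finger_gap: 0.004
```

>>> {"fn": "carry_out", "kwargs": {"series": [0.002,0,0,0,0.004,0,0,0,0.004,0,0,0]}}

```text
time: 3.5
position: [0.5476, 0.1416, 0.1122]
eef_rot: [[-0.038, -0.018, -0.999], [0.999, -0.001, -0.038], [-0.001, -1.0, 0.018]]
force: [-21.8, 0.7, 16.5]
finger_gap: 0.002
```

The left tray stopped hard at TCP x 0.5475, where the force rose to 22 N. That agrees with the predicted home position. I'll back off, lift and cross over to the right tray.

>>> {"fn": "carry_out", "kwargs": {"series": [-0.03,0,0,0,-0.065,0,0,0,-0.065,0,0.045,0,-0.065,-0.04,0.07,0,-0.065,-0.09,0.07,0,-0.065,-0.14,0.07,0,-0.065,-0.19,0.07,0,-0.065,-0.24,0.07,0]}}

```text
time: 4.3
position: [0.4924, -0.1006, 0.184]
eef_rot: [[-0.038, 0.003, -0.999], [0.999, -0.001, -0.038], [-0.002, -1.0, -0.003]]
force: [1.1, 0.2, -0.8]
finger_gap: -0.003
```

>>> {"fn": "carry_out", "kwargs": {"series": [0,-0.05,0,0,0,-0.08,0,0,0,-0.08,-0.03,0,0,-0.08,-0.065,0,0,-0.08,-0.069,0,0,-0.08,-0.069,0]}}

```text
time: 4.9
position: [0.4914, -0.1781, 0.1139]
eef_rot: [[-0.037, -0.002, -0.999], [0.999, 0.0, -0.037], [0.001, -1.0, 0.002]]
force: [-0.3, -0.6, 0.5]
finger_gap: 0.002
```

>>> {"fn": "carry_out", "kwargs": {"series": [0.012,0.0004,0,0,0.024,0.0008,0,0,0.032,0.001,0,0,0.04,0.0015,0,0,0.048,0.0018,0,0,0.056,0.002,0,0,0.063,0.0024,0,0,0.063,0.0024,0,0]}}

```text
time: 5.7
position: [0.5561, -0.1757, 0.1142]
eef_rot: [[-0.038, 0.001, -0.999], [0.999, -0.0, -0.038], [-0.0, -1.0, -0.001]]
force: [0.7, -0.7, -0.2]
finger_gap: -0.0
```

>>> {"fn": "carry_out", "kwargs": {"series": [0.003,0,0,0,0.006,0,0,0,0.006,0,0,0]}}

```text
time: 6.0
position: [0.5602, -0.1755, 0.114]
eef_rot: [[-0.037, -0.001, -0.999], [0.999, 0.0, -0.037], [0.0, -1.0, 0.001]]
force: [-1.9, 0.8, 0.5]
finger_gap: -0.003
```

>>> {"fn": "carry_out", "kwargs": {"series": [0.002,0,0,0,0.004,0,0,0,0.004,0,0,0]}}

```text
time: 6.3
position: [0.5603, -0.1754, 0.114]
eef_rot: [[-0.038, -0.008, -0.999], [0.999, 0.001, -0.038], [0.001, -1.0, 0.008]]
force: [-13.2, -1.8, 10.5]
finger_gap: 0.004
```

The right tray is home too: it stopped at x 0.5603 against a predicted 0.5597. Next I'll back off, rise well above the posts and go over the space behind the middle lip.

>>> {"fn": "carry_out", "kwargs": {"series": [-0.045,0,0,0,-0.045,0,0.045,0,-0.045,0.01,0.09,0,-0.045,0.06,0.09,0,-0.045,0.11,0.09,0,-0.045,0.155,0.09,0,-0.005,0.155,0.09,0,-0.005,0.155,0.09,0]}}

```text
time: 7.1
position: [0.565, -0.0196, 0.2052]
eef_rot: [[-0.04, 0.008, -0.999], [0.999, -0.001, -0.04], [-0.001, -1.0, -0.008]]
force: [0.9, 0.6, 0.1]
finger_gap: 0.001
```

>>> {"fn": "carry_out", "kwargs": {"series": [0,0,0,0,0,0,-0.03,0,0,0,-0.05,0,0,0,-0.05,0]}}

```text
time: 7.5
position: [0.557, -0.021, 0.1518]
eef_rot: [[-0.036, -0.005, -0.999], [0.999, 0.001, -0.036], [0.001, -1.0, 0.005]]
force: [-0.7, 0.3, -0.5]
finger_gap: 0.003
```

```bash
python3 - <<'E'
from h import *
import cv2
t=vision.read_camera("top")[90:230,240:410,::-1];s=vision.read_camera("side")[110:290,240:470,::-1]
a=cv2.resize(t,None,fx=2,fy=2,interpolation=2);b=cv2.resize(s,None,fx=2,fy=2,interpolation=2)
o=np.zeros((360,800,3),np.uint8);o[:280,:340]=a;o[:,340:]=b
cv2.imwrite("pics/p2.png",o)
E
```

```text
(no output)
```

View pics/p2.png

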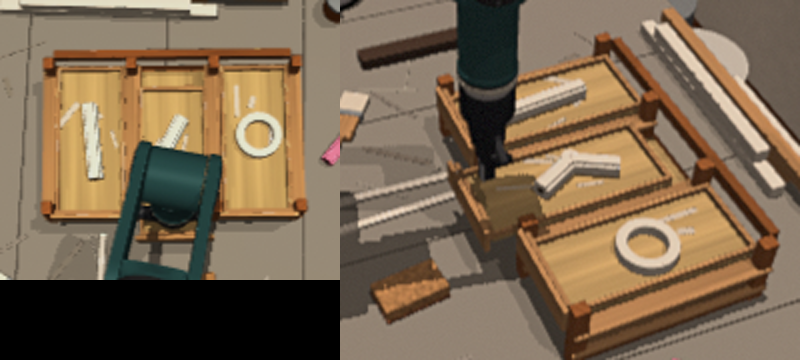

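The left and right trays now look flush. The closed fingertip is at about mosaic (486,180), just behind the middle lip. I'll check it by projection before going down.

```bash
python3 - <<'E'
from h import *
R=lambda x,y,z:(x*.9992-y*.0385,x*.0385+y*.9992,z)
for l,p in [("tip",(.557,-.021,.130)),("inner",R(.5377,-.0435,.112)),("innerR",R(.5377,-.1095,.112)),("innerL",R(.5377,.0225,.112))]:
    u=proj("side",p);print(l,u,"mosaic",(u[0]-240)*2+340,(u[1]-110)*2)
E
```

```text
tip [312.38800332 198.60696379] mosaic 484.7760066378238 177.21392757708878
inner [306.69050185 204.92077084] mosaic 473.3810036938304 189.8415416862083
innerR [315.56063109 221.06758471] mosaic 491.12126217813966 222.13516941568446
innerL [298.36191699 189.75976183] mosaic 456.72383398827503 159.51952366298212
```

>>> {"fn": "carry_out", "kwargs": {"series": [0.003,0,-0.01,0,0.003,0,-0.02,0,0.003,0,-0.02,0]}}

```text
time: 7.9
position: [0.562, -0.0207, 0.1332]
eef_rot: [[-0.037, -0.002, -0.999], [0.999, 0.0, -0.037], [0.0, -1.0, 0.002]]
force: [-0.6, 0.1, -0.1]
finger_gap: -0.0
```

The projected tip (485,177) matches what I see, so the TCP-to-tip length of 22 mm holds with the fingers shut. Now down to TCP z of about 0.116.

>>> {"fn": "carry_out", "kwargs": {"series": [0,0,-0.006,0,0,0,-0.012,0,0,0,-0.017,0,0,0,-0.017,0]}}

```text
time: 8.3
position: [0.5621, -0.0206, 0.1164]
eef_rot: [[-0.037, -0.002, -0.999], [0.999, 0.0, -0.037], [0.0, -1.0, 0.002]]
force: [-0.2, 0.4, 1.1]
finger_gap: 0.001
```

>>> {"fn": "carry_out", "kwargs": {"series": [-0.006,-0.0002,0,0,-0.012,-0.0005,0,0,-0.018,-0.0007,0,0,-0.024,-0.0009,0,0,-0.03,-0.0012,0,0,-0.036,-0.0014,0,0]}}

```text
time: 8.9
position: [0.5267, -0.0222, 0.1176]
eef_rot: [[-0.037, 0.001, -0.999], [0.999, -0.0, -0.037], [-0.0, -1.0, -0.001]]
force: [2.1, 0.6, 0.9]
finger_gap: 0.002
```

There is a pull of about 2 N, so the tip is hooked. The stop is expected at TCP x of about 0.441.

>>> {"fn": "carry_out", "kwargs": {"series": [-0.01,-0.0004,0,0,-0.02,-0.0008,0,0,-0.03,-0.0012,0,0,-0.04,-0.0015,0,0,-0.05,-0.0019,0,0,-0.06,-0.0023,0,0,-0.07,-0.0027,0,0,-0.076,-0.003,0,0]}}

```text
time: 9.7
position: [0.4492, -0.0251, 0.1172]
eef_rot: [[-0.037, -0.001, -0.999], [0.999, 0.0, -0.037], [0.0, -1.0, 0.001]]
force: [3.0, -0.2, 2.0]
finger_gap: -0.003
```

>>> {"fn": "carry_out", "kwargs": {"series": [-0.004,0,0,0,-0.008,0,0,0,-0.008,0,0,0]}}

```text
time: 10.0
position: [0.4416, -0.025, 0.117]
eef_rot: [[-0.037, -0.002, -0.999], [0.999, 0.0, -0.037], [0.0, -1.0, 0.002]]
force: [0.3, -0.3, -0.1]
finger_gap: -0.002
```

>>> {"fn": "carry_out", "kwargs": {"series": [-0.002,0,0,0,-0.005,0,0,0,-0.005,0,0,0]}}

```text
time: 10.3
position: [0.4408, -0.0251, 0.1176]
eef_rot: [[-0.037, 0.006, -0.999], [0.999, -0.0, -0.037], [-0.0, -1.0, -0.006]]
force: [9.2, 1.4, -7.1]
finger_gap: 0.002
```

The tray hit its stop at x 0.4408, against 0.441 predicted, with a firm 9 N. I'll ease off the lip, lift and move aside to look.

>>> {"fn": "carry_out", "kwargs": {"series": [0.008,0,0,0,0.015,0,0,0,0.015,0,0.03,0,0.015,0,0.08,0,0.015,0,0.13,0,0.015,0.05,0.15,0,0.015,0.1,0.15,0,0.015,0.15,0.15,0]}}

```text
time: 11.1
position: [0.4529, 0.1226, 0.2685]
eef_rot: [[-0.035, 0.002, -0.999], [0.999, 0.0, -0.035], [-0.0, -1.0, -0.002]]
force: [1.0, -0.5, -0.3]
finger_gap: 0.001
```

>>> {"fn": "carry_out", "kwargs": {"series": [0,0.05,0,0,0,0.1,0,0,-0.04,0.13,0,0,-0.08,0.16,0,0,-0.12,0.19,0,0,-0.14,0.22,0,0,-0.14,0.22,0,0]}}

```text
time: 11.8
position: [0.3095, 0.3436, 0.267]
eef_rot: [[-0.042, -0.002, -0.999], [0.999, 0.0, -0.042], [0.0, -1.0, 0.002]]
force: [0.8, -0.3, -0.8]
finger_gap: 0.0
```

```bash
python3 - <<'E'
from h import *
import cv2
np.set_printoptions(precision=4,suppress=True)
t=vision.read_camera("top")[:,:,::-1];s=vision.read_camera("side")[:,:,::-1]
cv2.imwrite("pics/top3.png",t)
t0=cv2.imread("pics/top0.png")
for u in (285,328,369): print(u,[tuple(int(x) for x in t[v,u]) for v in (range(194,206) if u!=328 else range(230,245))])
a=cv2.resize(t[90:265,210:410],None,fx=2,fy=2,interpolation=2);b=cv2.resize(s[110:320,240:440],None,fx=2,fy=2,interpolation=2)
o=np.zeros((420,800,3),np.uint8);o[:350,:400]=a;o[:,400:]=b
cv2.imwrite("pics/p3.png",o)
E
```

```text
285 [(90, 156, 197), (78, 134, 186), (76, 131, 186), (84, 144, 203), (77, 133, 188), (25, 41, 59), (29, 42, 55), (50, 58, 64), (93, 109, 119), (92, 108, 119), (93, 108, 119), (94, 110, 120)]
328 [(98, 168, 208), (98, 168, 207), (97, 167, 207), (93, 160, 202), (75, 129, 184), (76, 132, 187), (84, 143, 203), (78, 133, 190), (44, 58, 71), (92, 108, 119), (92, 108, 119), (93, 108, 119), (96, 113, 124), (113, 133, 145), (112, 132, 144)]
369 [(79, 135, 188), (74, 125, 180), (68, 119, 170), (78, 135, 189), (23, 40, 56), (29, 42, 55), (51, 59, 65), (93, 108, 119), (92, 108, 119), (93, 109, 119), (93, 108, 119), (96, 113, 124)]
```

View pics/p3.png

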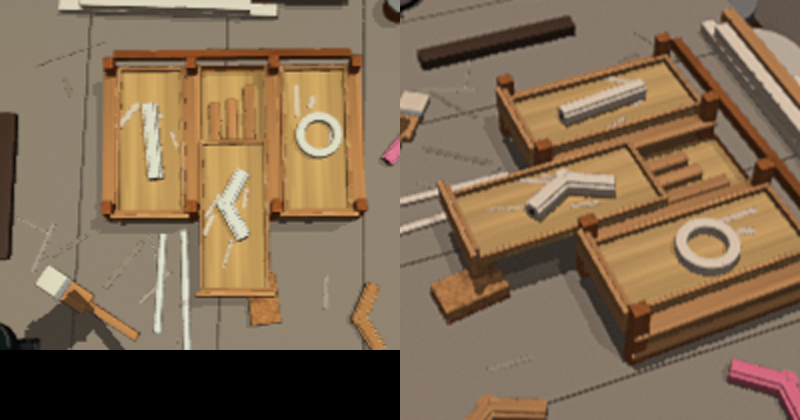

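The final view shows the middle tray well out, with its facing at (235,292), and the left and right trays against the posts. The pieces lie on their trays and the bench items look untouched. I'll put numbers on the facing positions and then hand in.

```bash
python3 - <<'E'
from h import *
from cell import ctrl,workorder
r={}
for n,u,v in [("L",285,198.5),("M",328,237.5),("R",369,197.5)]:
    p=plane("top",u,v,.112); r[n]=p[0]*.9992+p[1]*.0385
h=.5635
print({k:round(float(h-x),4) for k,x in r.items()}, ctrl.read_state()["force"])
print(workorder.finish_job())
E
```

```text
{'L': 0.0007, 'M': 0.1501, 'R': -0.0005} [ 0.47237169 -0.54150765  0.30067111]
the job is handed in; nothing more can be done
None
```

The V piece's tray (the middle one) is drawn out to its stop, the left and right trays are pushed home, and the job is handed in at about 12 s of robot time.

- **Moves:** I pushed the left and right trays home with the shut fingertips on their facings, stopping when the force jumped to about 22 N and 13 N. I then hooked the fingertip behind the middle tray's lip and drew it straight out. The pull was about 2–3 N while sliding, rising to 9 N at the stop.
- **Final check from the top camera:** the left tray was 0.7 mm out, the middle tray 150.1 mm and the right tray -0.5 mm. The zero is the home position felt at the contact stops, which matched the position predicted from the images to about 1 mm. The three pieces lay on their own trays, the bench items looked unmoved by eye, and the arm was clear.
- **One disagreement:** heights triangulated from the two views came out about 8 mm low for both the lips and the posts, with rays missing each other by up to 5 mm. I used the given heights of 112 and 120 mm instead and kept height margin. The fingertip projection and the contact positions agreed with that choice.

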